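# Unlock the tablet dispenser and hold its lever at the third click

## Task

The tablet dispenser is locked by a flat metal plate standing in its slotted holder. Slide the plate straight up out of the slot by its top edge and stand it in the slot of the separate parking stand, let go, then take the upright knob of the dispenser's lever and advance the lever exactly three clicks, never going on to the fourth; a spring pulls the lever back, so the program finishes while still holding the knob with the lever at the third click. Leave the swab box, the medicine bottle and the calculator where they are.

Things in the scene. Friction and masses are not known exactly. Their poses are not given: they have to be found in the camera images.
- dispenser: Tablet dispenser, fixed; white base plate 150 x 226 x 10 mm, round drum 122 mm across with a pocketed white carousel (top 58 mm above the worktop, steel spindle to 74 mm), slotted lock holder on its -y side, outlet chute on its +y side. Origin: on the carousel's axis at the worktop, z up. The lever arm turns about this axis.
- lock_slot (a point): Middle of the mouth of the lock slot, on top of the dispenser's grey holder block (32 x 80 mm in x, y), 45 mm above the worktop, at (0, -90) mm from the dispenser's origin. Slot 10.5 mm (x) by 58.5 mm (y), 35 mm deep.
- lock_plate: Loose aluminium locking plate, 8 mm thick (its x), 56 wide (y), 95 high (z), about 110 g. Origin: centre of its lower edge. It starts upright in the lock slot, axes parallel to the dispenser's, lower edge 10 mm and top edge 105 mm above the worktop; the top 45 mm are free on both faces. While it is in, a steel tooth of the carousel meets it after some 3.5 degrees and the lever is blocked.
- parking_stand: Parking stand, fixed: white block 56 (x) x 96 (y) mm on a grey foot 72 x 112 mm, top 40 mm above the worktop. One slot in its middle, 17 mm wide (x), 65 mm long (y), its floor 8 mm above the worktop. Origin: at the worktop below the middle of the slot, z up. The plate stands in it a little loose, its width along the slot.
- knob: Black upright round knob, 20 mm across, 46 mm high, at the outer end of the steel lever arm (16 mm wide, top 68 mm above the worktop). Origin: centre of its foot, 67 mm above the worktop, 105 mm from the dispenser's axis. It also turns easily on its own pin, so its yaw means nothing.
- lever (a joint): Lever angle, rad. 0: rest stop, where it starts, the arm at 160 degrees in the dispenser's frame (from its +x). Grows counter-clockwise from above: the knob goes to the robot's right. Six clicks, one each 0.209 rad (22 mm of knob path), the third at 0.628. The push at the knob falls from 10 N to 4 N towards each notch and jumps back up on leaving it. Let go, it springs back to 0.
- swab_box: Cardboard swab box, 63 x 105 x 59 mm, on the worktop on the right; leave alone. Origin: centre of its underside.
- medicine_bottle: Small red medicine bottle with white cap, 36 mm across, 62 mm high, behind and left of the dispenser; leave alone. Origin: centre of its underside.
- calculator: Black desk calculator, 118 x 72 x 15 mm, lying on the worktop in front and left of the dispenser; leave alone. Origin: centre of its underside.

How it is judged:
On the way, in this order (a step that is already met when the one before it is completed fails the run):
1. the fingers hold the plate, drawn up clear of the dispenser's slot (z of lock_plate in the frame of dispenser above 0.05 m and contact force between the fingers and lock_plate above 0.5 N), for 0.1 s.
2. the plate stands in the slot of the parking stand and is let go, the lever still at rest (horizontal distance between lock_plate and parking_stand below 0.015 m and height (world z) of lock_plate below 0.016 m and angle between lock_plate's own z axis and vertical below 0.35 rad and contact force between the fingers and lock_plate below 0.05 N and value of joint lever below 0.1 rad), for 0.2 s.
At the end, for the whole second after the job is handed in: The lever is held at the third click (0.56 to 0.70 rad), the fingers pressing the knob with over 1 N; the plate stands still in the parking slot: lower edge within 15 mm of the slot's middle and under 16 mm above the worktop, less than 0.35 rad off upright (value of joint lever between 0.56 and 0.7 rad and contact force between the fingers and knob above 1 N and horizontal distance between lock_plate and parking_stand below 0.015 m and height (world z) of lock_plate below 0.016 m and angle between lock_plate's own z axis and vertical below 0.35 rad and linear speed of lock_plate below 0.02 m/s); the arm keeps its last pose, push and grip.
It fails at once if the lever goes on past the third click towards the fourth (over 0.75 rad) (value of joint lever above 0.75 rad).
It fails at once if the swab box, the medicine bottle or the calculator is displaced by more than 25 mm (distance of any of swab_box, medicine_bottle, calculator from where it was at the start of the episode above 0.025 m).
It also fails if it takes over 69 s, if anything falls off the work surface, if the arm or the gripper's body presses on something with over 40 N, if the wrist force passes 120 N, or if a joint passes its speed limit or range.

## Robot

A 7-joint arm with a two-finger parallel gripper is mounted at the origin on a cart in front of the work surface, level with it; the furniture and walls round the work are solid. World frame = base frame: x ahead of the robot, y to its left, z up, the work surface at z = 0. Lengths are in m, angles in rad, forces in N, time in s.
With the tool pointing down it reaches from about 0.35 to 0.9 m from the base axis. Payload 7.2 kg.
Tool frame: the origin (TCP) lies between the finger pads; the fingertips stand 25 mm ahead of it and the grasp point (between the pads) lies 6 mm ahead of it (r.nose_length is the distance from the TCP to the fingertips, in m); z points along the fingers, y is the line along which they close (so a half turn about z gives the same grasp; the last joint's range is limited). The gripper opens to 85 mm and grips with 20 to 120 N. Pads are 22 mm wide; open, the fingers measure 114 mm over their backs; the gripper's body (76 mm by 85 mm) begins 54 mm behind the grasp point. The pads swing forward as they close: fully open they stand 13 mm farther back than shut.
Start: joints at [1.176, 0.411, -0.013, 1.596, 0.006, 1.134, -0.082], TCP at [0.201, -0.592, 0.256] pointing down, gripper open.
Joint ranges: [-2.95, 2.95], [-0.29, 1.99], [-1.47, 1.44], [0.14, 2.54], [-1.03, 4.17], [0.13, 1.85], [-2.86, 2.86]. Speed limits (rad/s): [2.39, 2.39, 3.01, 3.01, 3.14, 3.14, 3.14].

## Interface

Orientations are given as a rotation vector (axis times angle).
In Python, from bench import r, probe_bus, capture gives the robot as it stands (r), with the cameras as plain functions and the readings (probe_bus).
- The arm moves only by the tool move_tool, called after "Emit:" by a JSON object that holds its "api" and its "payload". Schema: {"type":"object","properties":{"steps":{"type":"array","items":{"type":"object","properties":{"xyz":{"type":"array","items":{"type":"number"},"minItems":3,"maxItems":3},"turn_vec":{"type":"array","items":{"type":"number"},"minItems":3,"maxItems":3}},"additionalProperties":false},"minItems":1,"maxItems":10},"aperture":{"type":"number"},"clamp_n":{"type":"number"},"only":{"type":"string"},"quiet":{"type":"boolean"},"lines":{"type":"string"}},"required":["steps"],"additionalProperties":false}. steps is a list of rows, 1 to 10 of them, each an object with the fields xyz (a list: dx, dy, dz in fractions of the full range, 1 being 0.6 m), turn_vec (a list: a rotation vector rx, ry, rz in parts of the range, where 1.0 means pi/2 rad); a field left out counts as zero; each row is the pose to reach, as a shift and turn from the pose commanded when the call began, along the tool's axes at that moment; what a row does not reach only later rows make up. A row lasts 1/8 s, in which the tool goes at most 0.0625 m and 0.188 rad, less where a joint would pass 70% of its speed; a pose out of reach is approached as far as the arm can. aperture is the finger opening in m, set as the call begins (left out keeps the last). The fingers move at their own pace and stop on an object; clamp_n is the grip in N (left out, the last holds). Time passes only in rows, so rows that do not move let the fingers close. The tool returns the time, the measured TCP pose, the force, the opening and the grip force at its end. only (a regular expression) keeps the lines of the reply that match it, lines (a string "A,B") keeps lines A to B, and quiet returns only ok. A shift or turn number past 1, either way, is cut back to 1. Input that does not fit is refused with a message, and nothing moves.
- probe_bus.get_state(): the state, without advancing time (a new reading comes with each control period).
- capture(name): name is "scene" or "side" or "wrist"; returns a dict with "pixels" (384x512x3 uint8, red, green, blue), "depth" (384x512 float32, m along the optical axis (not along the pixel's ray), 0 where there is no reading), "fx", "fy", "cx", "cy" (pixels), "view" (4x4, takes a point from world to camera coordinates). Camera axes: x right, y up, looking along -z (the intrinsics and any distortion apply to the point x, -y, -z); pixel columns grow to the right and rows downward; lengths in m; the calibration is good to about 2 mm. A picture is of the moment at which its call begins.
- r.job_done(): hands the job in; it is judged then, once.
The state is a dict: "time": time; "q": joint angles; "qd": joint speeds; "joint_torque": joint torques, N m; "eef_pos": TCP position; "eef_rot": TCP orientation; "wrist_force": force on the tool from outside, world axes, zero at the start; "wrist_torque": the same for the moment, N m; "gripper_width": finger opening in m; "grip_force": force on a finger pad.
Only numpy, scipy, OpenCV 4.12 (cv2) and the standard library are available. Lean on these libraries where they do the work, as an engineer would, in place of code of your own. Each camera call takes 0.05 s, during which the arm holds its last target. There are 200 camera calls.

## Working session

There is one attempt and no reset: what is moved stays moved. The work goes in short steps, Python scripts to look and compute and a tool call to move; the robot and the scene stay as the last step left them, time stands still between calls to the robot, and variables do not carry over. Pictures are saved under pics/ and viewed, at most 10 in all, crops included, and the job is handed in when it is done.

```bash
ls; mkdir -p pics
```

Create h.py:
```python
import numpy as np, cv2
from bench import r, probe_bus, capture
from scipy.spatial.transform import Rotation as R
def cap(n):
    c=capture(n); c['V']=np.array(c['view']); c['I']=np.linalg.inv(c['V']); return c
def save(c,f): cv2.imwrite('pics/'+f,cv2.cvtColor(c['pixels'],cv2.COLOR_RGB2BGR))
def cloud(c):
    d=c['depth'];v,u=np.mgrid[:d.shape[0],:d.shape[1]]
    P=np.stack([(u-c['cx'])/c['fx']*d,-(v-c['cy'])/c['fy']*d,-d],-1)
    return P@c['I'][:3,:3].T+c['I'][:3,3]
def ray(c,u,v,z):
    d=c['I'][:3,:3]@np.array([(u-c['cx'])/c['fx'],-(v-c['cy'])/c['fy'],-1]);o=c['I'][:3,3]
    return o+d*(z-o[2])/d[2]
def tool(target):
    s=probe_bus.get_state();return R.from_rotvec(s['eef_rot']).inv().apply(np.array(target)-s['eef_pos'])
```

Run:
```python
from h import *
a=cap('scene');b=cap('side')
print(a.keys())
for c in(a,b):print(c['I'].round(3).tolist(),c['fx'])
img=np.hstack([a['pixels'],b['pixels']])
save(a,'a.png');save(b,'b.png')
s=probe_bus.get_state();print(s)
```

```text
bench.py
pics
dict_keys(['pixels', 'depth', 'fx', 'fy', 'cx', 'cy', 'view', 'V', 'I'])
[[-0.716, 0.394, -0.577, -0.217], [-0.698, -0.385, 0.604, 0.74], [0.016, 0.835, 0.55, 0.768], [0.0, 0.0, 0.0, 1.0]] 429.904860235722
[[-0.955, 0.155, -0.251, 0.214], [-0.295, -0.468, 0.833, 0.969], [0.012, 0.87, 0.493, 0.646], [0.0, 0.0, 0.0, 1.0]] 424.84939455662123
{'time': 0.1, 'q': array([ 1.17579431,  0.41183333, -0.01270276,  1.59692375,  0.00558185,
        1.13429981, -0.08221348]), 'qd': array([-1.13569419e-03, -4.54644456e-04,  1.86546586e-04, -1.82275567e-03,
       -1.61168743e-03, -5.71921199e-05,  9.36351399e-04]), 'joint_torque': array([ 3.50626644e-03, -6.01827908e+01,  6.84689395e-01, -3.00086725e+01,
        1.40189871e-02,  6.49902606e-03,  5.63137078e-06]), 'eef_pos': array([ 0.2004769 , -0.59156089,  0.2555438 ]), 'eef_rot': array([-3.09837284e+00, -5.10822773e-01,  5.00355663e-04]), 'wrist_force': array([-0.90686109,  0.38980863,  0.14932223]), 'wrist_torque': array([ 0.00584054,  0.00350167, -0.03851098]), 'grip_force': 0.0, 'gripper_width': 0.08519500444975826}
```

View pics/a.png

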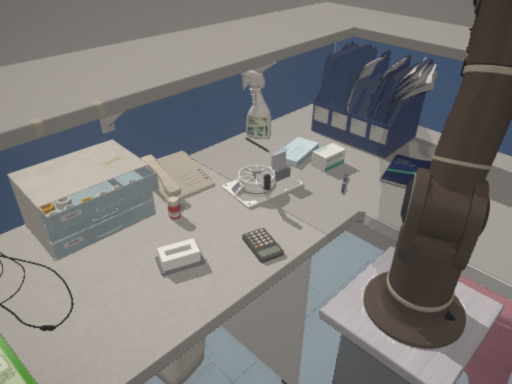

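View pics/b.png

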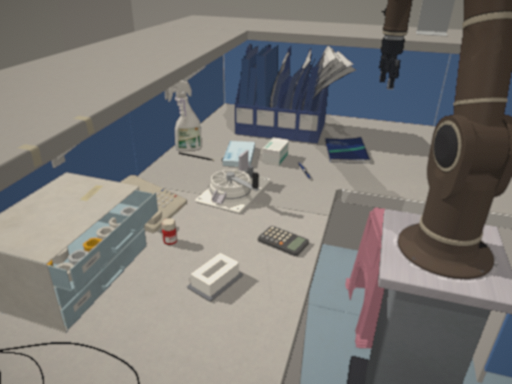

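The scene view shows the plate at about (278,160), the knob at (267,181), the drum at (258,178) and the parking stand at (180,255). In the side view they are at (243,160), (255,180), (231,182) and (215,275). Next I'll measure these coarsely from the depth.

Run:
```python
from h import *
a=cap('scene');b=cap('side')
for n,c,(tu,tv),(su,sv) in(('scene',a,(258,178),(180,255)),('side',b,(231,182),(215,275))):
    P=cloud(c);v,u=np.mgrid[:384,:512]
    def near(q,rad): return (np.hypot(u-q[0],v-q[1])<rad)&(c['depth']>0)
    m=near((su,sv),45)&(P[...,2]>.032)&(P[...,2]<.046)
    q=P[m][:,:2];print(n,'stand top',m.sum(),q.mean(0),[np.round(x,3) for x in cv2.minAreaRect(q.astype(np.float32)*1000)], P[m][:,2].mean())
    m=near((tu,tv),60)&(P[...,2]>.08)&(P[...,2]<.13)
    k,l,st,ce=cv2.connectedComponentsWithStats(m.astype(np.uint8))
    for i in range(1,k):
        if st[i,4]<8: continue
        q=P[l==i];print(n,'high',st[i],q.mean(0).round(3),q.min(0).round(3),q.max(0).round(3),c['pixels'][l==i].mean(0).round())
    m=near((tu,tv),60)&(P[...,2]>.004)&(P[...,2]<.016)
    q=P[m][:,:2];print(n,'base',m.sum(),cv2.minAreaRect(q.astype(np.float32)*1000))
    f=cv2.resize(c['pixels'][max(tv-60,0):tv+50,tu-70:tu+70],None,fx=4,fy=4,interpolation=cv2.INTER_CUBIC)
    g=cv2.resize(c['pixels'][sv-30:sv+30,su-40:su+40],None,fx=3,fy=3,interpolation=cv2.INTER_CUBIC)
    f[:180,:240]=g
    cv2.imwrite(f'pics/z_{n}.png',f[...,::-1])
```

```text
scene stand top 590 [0.50059364 0.29050219] [array([570.223, 263.863]), array([ 96.395, 206.17 ]), np.float64(69.731)] 0.03902012403247895
scene high [251 119  18   3  34] [ 0.844 -0.357  0.084] [ 0.824 -0.38   0.081] [ 0.875 -0.336  0.089] [129. 125. 109.]
scene high [271 150  15  13 118] [ 0.59  -0.18   0.094] [ 0.582 -0.211  0.08 ] [ 0.602 -0.152  0.108] [134. 131. 131.]
scene high [264 174   7  13  78] [ 0.508 -0.04   0.101] [ 0.501 -0.054  0.08 ] [ 0.519 -0.032  0.116] [67. 65. 63.]
scene base 1425 ((680.171875, -183.44183349609375), (404.42694091796875, 759.2680053710938), 48.09906768798828)
side stand top 692 [0.50212772 0.29480955] [array([501.938, 291.982]), array([98.441, 59.664]), np.float64(69.956)] 0.036640870734361945
side high [238 150  10  14  82] [ 0.59  -0.173  0.093] [ 0.584 -0.206  0.08 ] [ 0.6   -0.15   0.103] [137. 135. 134.]
side high [251 173   8  12  87] [ 0.51  -0.037  0.097] [ 0.502 -0.048  0.08 ] [ 0.522 -0.028  0.111] [60. 59. 56.]
side base 1026 ((673.507568359375, -226.72976684570312), (381.6642761230469, 697.860595703125), 8.977075576782227)
```

View pics/z_scene.png

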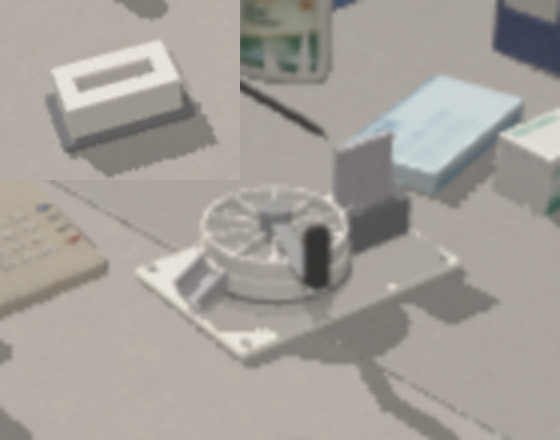

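The zoom shows the plate standing in its grey holder, the knob at its lower left and the stand's slot lengthwise on its block. Rough estimates: plate (0.592,-0.178), dispenser yaw between -8° and -18°, stand (0.502,0.292) with yaw about -20°. The next step is to bring the wrist camera over for a closer look.

Add to h.py:
```python
def rel(target,yaw):
    "tool-frame shift and rotvec to reach target with tool z down, tool y at world angle yaw (mod pi)"
    s=probe_bus.get_state();A=R.from_rotvec(s['eef_rot']);best=None
    for y in(yaw,yaw+np.pi):
        yv=np.array([np.cos(y),np.sin(y),0]);zv=np.array([0,0,-1.]);B=R.from_matrix(np.stack([np.cross(yv,zv),yv,zv],1))
        d=(A.inv()*B).as_rotvec()
        print('yaw',round(np.degrees(y)),'shift',tool(target).round(4),'rv',d.round(3),'z pos',np.round(s['eef_pos'],4),'q7',s['q'][6].round(2))
```

Run:
```python
from h import *
print(R.from_rotvec(probe_bus.get_state()['eef_rot']).as_matrix().round(3))
c=cap('wrist');s=probe_bus.get_state();print(s['eef_pos'],c['I'].round(3).tolist())
A=R.from_rotvec(s['eef_rot']);print('cam in tool',A.inv().apply(c['I'][:3,3]-s['eef_pos']),(A.inv()*R.from_matrix(c['I'][:3,:3])).as_matrix().round(3),c['fx'])
rel([.56,-.12,.36],np.radians(-12))
rel([.50,.29,.36],np.radians(-20))
```

```text
[[ 0.947  0.321 -0.   ]
 [ 0.321 -0.947  0.001]
 [-0.    -0.001 -1.   ]]
[ 0.20053146 -0.59174102  0.25588935] [[0.32, 0.913, 0.254, 0.263], [-0.947, 0.309, 0.085, -0.569], [-0.001, -0.268, 0.964, 0.373], [0.0, 0.0, 0.0, 1.0]]
cam in tool [ 0.0665924  -0.00117024 -0.11693939] [[-0.001  0.964  0.268]
 [ 1.     0.001  0.   ]
 [ 0.     0.268 -0.964]] 291.2146460473567
yaw -12 shift [ 0.4919 -0.3315 -0.1039] rv [-1.000e-03 -0.000e+00 -1.035e+00] z pos [ 0.2005 -0.5917  0.2559] q7 -0.08
yaw 168 shift [ 0.4919 -0.3315 -0.1039] rv [-0.000e+00  1.000e-03  2.107e+00] z pos [ 0.2005 -0.5917  0.2559] q7 -0.08
yaw -20 shift [ 0.5667 -0.739  -0.1036] rv [-0.001 -0.    -0.895] z pos [ 0.2005 -0.5917  0.2559] q7 -0.08
yaw 160 shift [ 0.5667 -0.739  -0.1036] rv [-0.000e+00  1.000e-03  2.247e+00] z pos [ 0.2005 -0.5917  0.2559] q7 -0.08
```

The manual's scale: shifts go in shares of 0.6 m and turns go in shares of pi/2 rad. Converting my numbers, 0.492 m is 0.82, 0.25 m is 0.4167, -1.035 rad is -0.6589.

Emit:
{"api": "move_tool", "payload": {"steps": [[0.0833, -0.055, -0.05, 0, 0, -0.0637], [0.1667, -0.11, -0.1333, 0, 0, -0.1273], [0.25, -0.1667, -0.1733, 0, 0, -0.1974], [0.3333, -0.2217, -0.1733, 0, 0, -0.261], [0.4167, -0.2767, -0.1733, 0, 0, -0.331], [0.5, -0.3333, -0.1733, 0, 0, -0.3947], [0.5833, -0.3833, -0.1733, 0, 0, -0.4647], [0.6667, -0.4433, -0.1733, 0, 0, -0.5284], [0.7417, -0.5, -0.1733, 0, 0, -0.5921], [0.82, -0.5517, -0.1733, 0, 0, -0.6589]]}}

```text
refused: steps[0]: [0.0833, -0.055, -0.05, 0, 0, -0.0637] is not of type 'object' (schema: type "object"). Nothing was moved.
```

The error is about the shape of the input: a list of objects, one for each row. Fixing that and sending the same move.

Emit:
{"api": "move_tool", "payload": {"steps": [{"xyz":[0.0833, -0.055, -0.05], "turn_vec":[0, 0, -0.0637]}, {"xyz":[0.1667, -0.11, -0.1333], "turn_vec":[0, 0, -0.1273]}, {"xyz":[0.25, -0.1667, -0.1733], "turn_vec":[0, 0, -0.1974]}, {"xyz":[0.3333, -0.2217, -0.1733], "turn_vec":[0, 0, -0.261]}, {"xyz":[0.4167, -0.2767, -0.1733], "turn_vec":[0, 0, -0.331]}, {"xyz":[0.5, -0.3333, -0.1733], "turn_vec":[0, 0, -0.3947]}, {"xyz":[0.5833, -0.3833, -0.1733], "turn_vec":[0, 0, -0.4647]}, {"xyz":[0.6667, -0.4433, -0.1733], "turn_vec":[0, 0, -0.5284]}, {"xyz":[0.7417, -0.5, -0.1733], "turn_vec":[0, 0, -0.5921]}, {"xyz":[0.82, -0.5517, -0.1733], "turn_vec":[0, 0, -0.6589]}]}}

```text
time: 1.5
eef_pos: [0.5612, -0.1185, 0.3605]
eef_rot: [2.437, 1.982, 0.0]
wrist_force: [0.2, -0.6, 0.5]
gripper_width: 0.0857
grip_force: 0.0
```

Emit:
{"api": "move_tool", "payload": {"steps": [{}, {}]}}

```text
time: 1.75
eef_pos: [0.5601, -0.121, 0.3599]
eef_rot: [-2.441, -1.977, 0.001]
wrist_force: [-0.1, -0.4, -0.5]
gripper_width: 0.0854
grip_force: 0.0
```

Run:
```python
from h import *
c=cap('wrist');save(c,'w1.png');np.savez('w1.npz',**c)
rel([.59,-.18,.2],-.2)
```

```text
yaw -11 shift [-0.0504  0.0419  0.16  ] rv [-0.001  0.001 -0.011] z pos [ 0.5598 -0.1218  0.36  ] q7 -0.21
yaw 169 shift [-0.0504  0.0419  0.16  ] rv [1.00e-03 1.00e-03 3.13e+00] z pos [ 0.5598 -0.1218  0.36  ] q7 -0.21
```

View pics/w1.png

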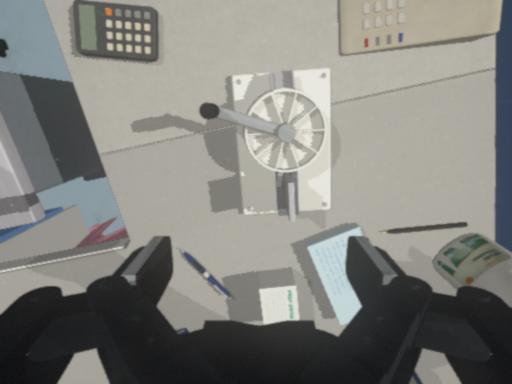

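The wrist view shows the spindle at (286,132), the plate edge-on at about (292,195), the knob at (209,110), and the base plate's corners at (235,72), (330,70), (330,210) and (243,213). I'll cast rays and use depth for precise positions.

Run:
```python
from h import *
c=dict(np.load('w1.npz'));P=cloud(c);v,u=np.mgrid[:384,:512];g=c['pixels'].astype(int)
box=(u>195)&(u<340)&(v>60)&(v<228)
for n,lo,hi in(('knob/plate',.085,.13),):
    m=box&(P[...,2]>lo)&(P[...,2]<hi)
    k,l,st,ce=cv2.connectedComponentsWithStats(m.astype(np.uint8))
    for i in range(1,k):
        if st[i,4]<8: continue
        q=P[l==i];print(n,st[i],ce[i],np.median(q,0).round(4),q.min(0).round(4),q.max(0).round(4))
        h=q[:,2].max()
        t=(l==i)&(P[...,2]>h-.006);uu,vv=u[t],v[t]
        print('  top rect px',cv2.minAreaRect(np.stack([uu,vv],1).astype(np.float32)),'world rect',cv2.minAreaRect((P[t][:,:2]*1000).astype(np.float32)))
# white base
m=box&(g.min(-1)>185)&(P[...,2]<.02); m=cv2.morphologyEx(m.astype(np.uint8),cv2.MORPH_OPEN,np.ones((2,2)))
q=np.stack([u[m>0],v[m>0]],1).astype(np.float32);rc=cv2.minAreaRect(q)
print('base px',rc);B=np.array([ray(c,*p,.01)[:2] for p in cv2.boxPoints(rc)]);print(B.round(4).tolist(),B.mean(0))
for i in range(4):d=B[i]-B[i-1];print(np.linalg.norm(d).round(4),np.degrees(np.arctan2(d[1],d[0])).round(1))
m=box&(P[...,2]>.066)&(P[...,2]<.08)&(abs(u-286)<12)&(abs(v-132)<12);print('spindle',np.median(P[m],0),m.sum(),ray(c,286,132,.074))
m=box&(P[...,2]>.05)&(P[...,2]<.063);e=cv2.minEnclosingCircle((P[m][:,:2]*1000).astype(np.float32));print('drum',e)
print('knob ray',ray(c,209,110,.113))
x=cv2.resize(c['pixels'][60:230,190:345],None,fx=3.5,fy=3.5,interpolation=cv2.INTER_CUBIC);cv2.imwrite('pics/w1z.png',x[...,::-1])
```

```text
knob/plate [199 103  19  16 250] [207.732 110.564] [ 0.5117 -0.0423  0.112 ] [ 0.5003 -0.0516  0.0852] [ 0.5198 -0.0325  0.1146]
  top rect px ((206.5, 110.5), (15.0, 15.0), 90.0) world rect ((510.0220642089844, -42.00029373168945), (17.57468605041504, 18.601781845092773), 77.58961486816406)
knob/plate [286 179   9  43 293] [290.33788396 200.04778157] [ 0.5893 -0.178   0.1042] [ 0.5818 -0.2075  0.0853] [ 0.597  -0.1522  0.1068]
  top rect px ((290.8263854980469, 201.50753784179688), (39.22381591796875, 6.124648571014404), 87.51044464111328) world rect ((589.6241455078125, -180.06631469726562), (55.29615020751953, 8.0313138961792), 81.88638305664062)
base px ((287.1143798828125, 142.33941650390625), (141.1251983642578, 98.32441711425781), 85.6567611694336)
[[0.5442, 0.0019], [0.6895, -0.0185], [0.6753, -0.2421], [0.5099, -0.2205]] [ 0.60471924 -0.11980943]
0.225 81.2
0.1467 -8.0
0.224 -93.6
0.1668 172.6
spindle [ 0.60110398 -0.09026593  0.07325952] 307 [ 0.60234329 -0.09060983  0.074     ]
drum ((596.4096069335938, -120.2574691772461), 86.97307586669922)
knob ray [ 0.51357521 -0.04208541  0.113     ]
```

View pics/w1z.png

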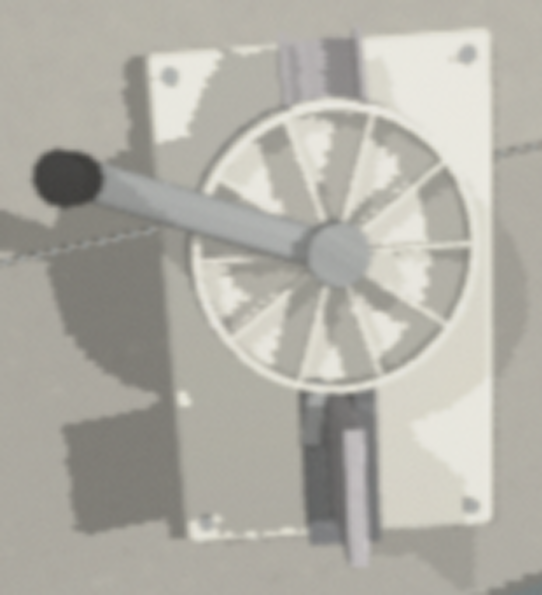

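Run:
```python
from h import *
rel([.5896,-.180,.15],np.radians(-8))
```

```text
yaw -8 shift [-0.0505  0.0415  0.21  ] rv [-0.001  0.001 -0.072] z pos [ 0.5598 -0.1218  0.36  ] q7 -0.21
yaw 172 shift [-0.0505  0.0415  0.21  ] rv [1.00e-03 1.00e-03 3.07e+00] z pos [ 0.5598 -0.1218  0.36  ] q7 -0.21
```

To row units: 0.21 m is 0.35, 0.19 m is 0.3167, -0.072 rad is -0.0458.

Emit:
{"api": "move_tool", "payload": {"steps": [{"xyz":[-0.0417, 0.035, 0.0833], "turn_vec":[0, 0, -0.0229]}, {"xyz":[-0.085, 0.0692, 0.1667], "turn_vec":[0, 0, -0.0458]}, {"xyz":[-0.085, 0.0692, 0.25], "turn_vec":[0, 0, -0.0458]}, {"xyz":[-0.085, 0.0692, 0.3167], "turn_vec":[0, 0, -0.0458]}, {"xyz":[-0.085, 0.0692, 0.35], "turn_vec":[0, 0, -0.0458]}, {"xyz":[-0.085, 0.0692, 0.35], "turn_vec":[0, 0, -0.0458]}, {"xyz":[-0.085, 0.0692, 0.35], "turn_vec":[0, 0, -0.0458]}], "aperture": 0.05}}

```text
time: 2.68
eef_pos: [0.5913, -0.1795, 0.1522]
eef_rot: [2.367, 2.062, 0.002]
wrist_force: [0.5, 0.2, -0.3]
gripper_width: 0.0501
grip_force: 0.0
```

Run:
```python
from h import *
c=cap('wrist');save(c,'w2.png');np.savez('w2.npz',**c);s=probe_bus.get_state();A=R.from_rotvec(s['eef_rot']);P=cloud(c);v,u=np.mgrid[:384,:512]
m=(P[...,2]>.1)&(P[...,2]<.112)&(abs(u-256)<60)
T=A.inv().apply(P[m]-s['eef_pos'])
print(m.sum(),cv2.minAreaRect((T[:,:2]*1000).astype(np.float32)),T[:,2].mean(),s['eef_pos'])
```

```text
1155 ((-1.4182109832763672, -1.3197822570800781), (56.340919494628906, 7.928597927093506), 0.3018205463886261) 0.048045701536020426 [ 0.59138073 -0.1793824   0.15235595]
```

View pics/w2.png

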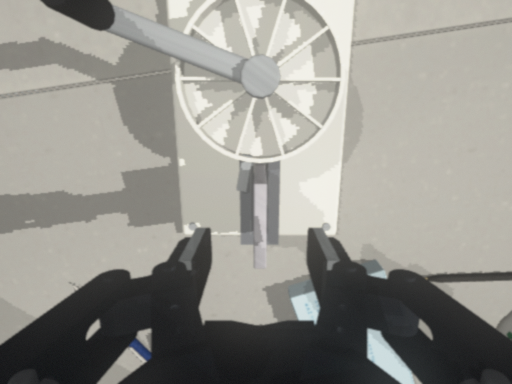

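The wrist view shows the plate (260,165–268) centred between the fingers. Its offset is about 1.4 mm and its yaw is right, so I'll lower and grip.

To row units: 0.058 m is 0.0967, 0.05 m is 0.0833, -0.004 rad is -0.0025.

Emit:
{"api": "move_tool", "payload": {"steps": [{"xyz":[-0.0023, -0.0022, 0.05], "turn_vec":[0, 0, -0.0025]}, {"xyz":[-0.0023, -0.0022, 0.0833], "turn_vec":[0, 0, -0.0025]}, {"xyz":[-0.0023, -0.0022, 0.0967], "turn_vec":[0, 0, -0.0025]}, {"xyz":[-0.0023, -0.0022, 0.0967], "turn_vec":[0, 0, -0.0025]}, {"xyz":[-0.0023, -0.0022, 0.0967], "turn_vec":[0, 0, -0.0025]}]}}

```text
time: 3.35
eef_pos: [0.5895, -0.1802, 0.0931]
eef_rot: [2.363, 2.068, 0.001]
wrist_force: [-0.3, -0.9, 0.5]
gripper_width: 0.05
grip_force: 0.0
```

Emit:
{"api": "move_tool", "payload": {"steps": [{}, {}, {}, {}, {}, {}], "aperture": 0, "clamp_n": 60}}

```text
time: 4.1
eef_pos: [0.59, -0.1804, 0.0929]
eef_rot: [2.363, 2.068, 0.003]
wrist_force: [5.0, -1.5, 1.2]
gripper_width: 0.0073
grip_force: 60.0
```

To row units: -0.157 m is -0.2617, -0.13 m is -0.2167.

Emit:
{"api": "move_tool", "payload": {"steps": [{"xyz":[0, 0, -0.0167]}, {"xyz":[0, 0, -0.0417]}, {"xyz":[0, 0, -0.075]}, {"xyz":[0, 0, -0.1167]}, {"xyz":[0, 0, -0.1667]}, {"xyz":[0, 0, -0.2167]}, {"xyz":[0, 0, -0.2617]}, {"xyz":[0, 0, -0.2617]}]}}

```text
time: 5.1
eef_pos: [0.5888, -0.1802, 0.2508]
eef_rot: [2.363, 2.068, 0.0]
wrist_force: [0.3, -0.2, -2.5]
gripper_width: 0.0073
grip_force: 60.0
```

Run:
```python
from h import *
s=probe_bus.get_state();print(s['wrist_force'],s['grip_force'],s['gripper_width'])
rel([.47,.15,.25],np.radians(-20))
```

```text
[ 0.27606684 -0.22449428 -2.45406019] 60.03106713294983 0.007261232263513713
yaw -20 shift [ 0.3115 -0.1615  0.0004] rv [0.001 0.001 0.216] z pos [ 0.5888 -0.1802  0.2508] q7 -0.09
yaw 160 shift [ 0.3115 -0.1615  0.0004] rv [-1.000e-03  2.000e-03 -2.926e+00] z pos [ 0.5888 -0.1802  0.2508] q7 -0.09
```

To row units: 0.3115 m is 0.5192, 0.295 m is 0.4917, 0.15 rad is 0.0955.

Emit:
{"api": "move_tool", "payload": {"steps": [{"xyz":[0.0667, -0.0333, 0], "turn_vec":[0, 0, 0.0127]}, {"xyz":[0.1417, -0.075, 0], "turn_vec":[0, 0, 0.0382]}, {"xyz":[0.2167, -0.1167, 0], "turn_vec":[0, 0, 0.0573]}, {"xyz":[0.3, -0.1583, 0], "turn_vec":[0, 0, 0.0764]}, {"xyz":[0.3667, -0.1917, 0], "turn_vec":[0, 0, 0.0955]}, {"xyz":[0.4333, -0.225, 0], "turn_vec":[0, 0, 0.1146]}, {"xyz":[0.4917, -0.255, 0], "turn_vec":[0, 0, 0.1273]}, {"xyz":[0.5192, -0.2692, 0], "turn_vec":[0, 0, 0.1375]}, {"xyz":[0.5192, -0.2692, 0], "turn_vec":[0, 0, 0.1375]}, {"xyz":[0.5192, -0.2692, 0], "turn_vec":[0, 0, 0.1375]}]}}

```text
time: 6.35
eef_pos: [0.4699, 0.1485, 0.2484]
eef_rot: [2.574, 1.801, -0.003]
wrist_force: [0.0, 0.2, -1.7]
gripper_width: 0.0074
grip_force: 59.9
```

Create st.py:
```python
from h import *
c=cap('wrist');save(c,'w3.png');np.savez('w3.npz',**c);P=cloud(c);v,u=np.mgrid[:384,:512]
s=probe_bus.get_state();print(s['eef_pos'],s['gripper_width'])
near=np.hypot(P[...,0]-.502,P[...,1]-.292)<.08
m=near&(P[...,2]>.03)&(P[...,2]<.05)
q=(P[m][:,:2]*1000).astype(np.float32);print('top',m.sum(),cv2.minAreaRect(q),P[m][:,2].mean())
f=near&(P[...,2]<.03)&(u>0)
hull=cv2.fillConvexPoly(np.zeros((384,512),np.uint8),cv2.convexHull(np.stack([u[m],v[m]],1).astype(np.int32)),1)
h=cv2.erode(hull,np.ones((7,7)))&~m
k,l,stt,ce=cv2.connectedComponentsWithStats(h.astype(np.uint8))
for i in range(1,k):
    if stt[i,4]<60: continue
    rc=cv2.minAreaRect(np.stack([u[l==i],v[l==i]],1).astype(np.float32));print(rc)
    B=np.array([ray(c,*p,.04)[:2] for p in cv2.boxPoints(rc)]);print(B.mean(0),[(np.linalg.norm(B[j]-B[j-1]).round(4),np.degrees(np.arctan2(*(B[j]-B[j-1])[::-1])).round(1)) for j in range(4)])
```

```bash
python3 st.py
```

```text
[0.47015347 0.14843649 0.24859611] 0.007557315494268535
top 3452 ((497.2897033691406, 282.480224609375), (77.79178619384766, 56.10248565673828), 69.15776824951172) 0.03923413660031336
((241.0, 32.5), (65.0, 16.0), 90.0)
[0.49979057 0.28832447] [(np.float64(0.0591), np.float64(68.5)), (np.float64(0.0157), np.float64(-20.1)), (np.float64(0.0591), np.float64(-110.6)), (np.float64(0.0166), np.float64(159.9))]
```

View pics/w3.png

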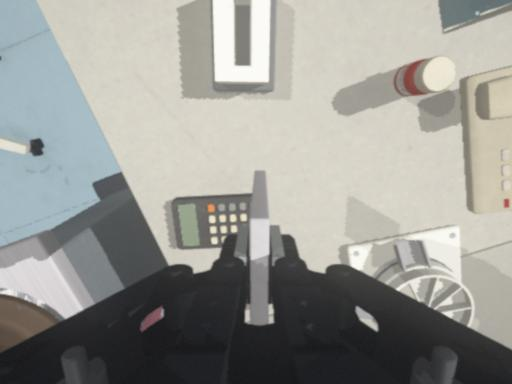

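The slot is cut off at the top of the view (243,0–65). The plate hangs straight between the fingers (260,172–320). I'll move 6 cm closer and measure again.

To row units: 0.06 m is 0.1, 0.03 m is 0.05.

Emit:
{"api": "move_tool", "payload": {"steps": [{"xyz":[0.05, 0, 0]}, {"xyz":[0.1, 0, 0]}, {"xyz":[0.1, 0, 0]}, {"xyz":[0.1, 0, 0]}]}}

```text
time: 6.9
eef_pos: [0.4906, 0.2048, 0.2487]
eef_rot: [2.574, 1.8, -0.002]
wrist_force: [-0.4, -0.3, -1.2]
gripper_width: 0.0073
grip_force: 59.8
```

```bash
python3 st.py
```

Run:
```python
from h import *
c=dict(np.load('w3.npz'));P=cloud(c);s=probe_bus.get_state();A=R.from_rotvec(s['eef_rot'])
v,u=np.mgrid[:384,:512];T=A.inv().apply((P-s['eef_pos']).reshape(-1,3)).reshape(P.shape)
m=(c['depth']>0)&(abs(T[...,1])<.015)&(T[...,2]>.028)&(T[...,2]<.1)&(abs(T[...,0])<.05)
for lo in(.03,.045,.06,.075):
    q=T[m&(T[...,2]>lo)&(T[...,2]<lo+.015)]
    if len(q):print(lo,len(q),np.median(q,0).round(4),q.min(0).round(4),q.max(0).round(4))
a=cap('scene');b=cap('side')
for c,(su,sv) in((a,(180,255)),(b,(215,275))):
    g=c['pixels'][sv-45:sv+45,su-45:su+45].astype(int)
    P=cloud(c)[sv-45:sv+45,su-45:su+45];m=(P[...,2]>.03)&(P[...,2]<.05)
    print(cv2.minAreaRect((P[m][:,:2]*1000).astype(np.float32)))
```

```text
[0.49065314 0.20468428 0.24891284] 0.007494290893473319
top 4044 ((500.50714111328125, 291.13055419921875), (96.2756118774414, 56.09465026855469), 69.16181945800781) 0.03930394502656047
((242.1581573486328, 92.98394775390625), (62.34730529785156, 15.77579402923584), 88.60282135009766)
[0.50109639 0.29013238] [(np.float64(0.0629), np.float64(70.1)), (np.float64(0.0163), np.float64(-18.8)), (np.float64(0.0629), np.float64(-109.1)), (np.float64(0.0172), np.float64(161.2))]
0.03 97 [ 0.0275 -0.0016  0.0367] [ 0.0266 -0.0055  0.0302] [0.0278 0.0024 0.0447]
0.045 77 [ 0.0275 -0.0016  0.0524] [ 0.0264 -0.0053  0.0451] [0.028  0.0025 0.0599]
0.06 56 [ 0.0274 -0.0016  0.0662] [ 0.0267 -0.0054  0.0602] [0.0277 0.0024 0.0749]
0.075 31 [ 0.0275 -0.0016  0.0789] [ 0.0265 -0.0051  0.075 ] [0.0279 0.0025 0.0824]
((591.5545043945312, 265.96990966796875), (114.68561553955078, 244.8125), 70.04422760009766)
((573.3306884765625, 263.76715087890625), (99.6414794921875, 211.27883911132812), 68.97737121582031)
```

Run:
```python
from h import *
c=dict(np.load('w3.npz'))
rel([.5008,.2906,.135],np.radians(-20.6)); print('then add +.0003 x,+.0016 y')
```

```text
yaw -21 shift [ 0.084  -0.0199  0.1141] rv [0.    0.001 0.009] z pos [0.4907 0.205  0.2492] q7 -1.03
yaw 159 shift [ 0.084  -0.0199  0.1141] rv [-1.000e-03  0.000e+00 -3.133e+00] z pos [0.4907 0.205  0.2492] q7 -1.03
then add +.0003 x,+.0016 y
```

To row units: 0.114 m is 0.19, 0.1 m is 0.1667, 0.009 rad is 0.0057.

Emit:
{"api": "move_tool", "payload": {"steps": [{"xyz":[0.05, -0.01, 0], "turn_vec":[0, 0, 0.0057]}, {"xyz":[0.1, -0.02, 0.0333], "turn_vec":[0, 0, 0.0057]}, {"xyz":[0.1405, -0.0305, 0.1], "turn_vec":[0, 0, 0.0057]}, {"xyz":[0.1405, -0.0305, 0.1667], "turn_vec":[0, 0, 0.0057]}, {"xyz":[0.1405, -0.0305, 0.19], "turn_vec":[0, 0, 0.0057]}, {"xyz":[0.1405, -0.0305, 0.19], "turn_vec":[0, 0, 0.0057]}, {"xyz":[0.1405, -0.0305, 0.19], "turn_vec":[0, 0, 0.0057]}]}}

```text
time: 7.92
eef_pos: [0.5033, 0.2919, 0.137]
eef_rot: [2.582, 1.789, 0.004]
wrist_force: [-0.8, 0.2, -0.6]
gripper_width: 0.0071
grip_force: 59.7
```

Run:
```python
from h import *
c=cap('wrist');np.savez('w4.npz',**c);save(c,'w4.png');P=cloud(c);s=probe_bus.get_state();A=R.from_rotvec(s['eef_rot']);print(s['eef_pos'])
T=A.inv().apply((P-s['eef_pos']).reshape(-1,3)).reshape(P.shape)
m=(c['depth']>0)&(abs(T[...,1])<.015)&(T[...,2]>.028)&(T[...,2]<.085)&(abs(T[...,0])<.05)
q=T[m];print('plate',np.median(q,0).round(4),q.max(0).round(4))
k=(abs(P[...,2]-.04)<.008)&(np.hypot(P[...,0]-.502,P[...,1]-.292)<.08);q=T[k];print('stand',k.sum(),q.min(0).round(4),q.max(0).round(4))
q=T[k&(abs(T[...,0])<.03)]; print('wall left', q[q[:,1]<-.005].max(0),'right',q[q[:,1]>.005].min(0))
```

```text
[0.50326056 0.29198491 0.13707541]
plate [ 0.0272 -0.0015  0.0497] [0.0276 0.0026 0.0832]
stand 5184 [-0.0326 -0.0306  0.0953] [0.0463 0.026  0.1049]
wall left [ 0.02998351 -0.01068735  0.10387198] right [-0.02977385  0.00614793  0.0953112 ]
```

View pics/w4.png

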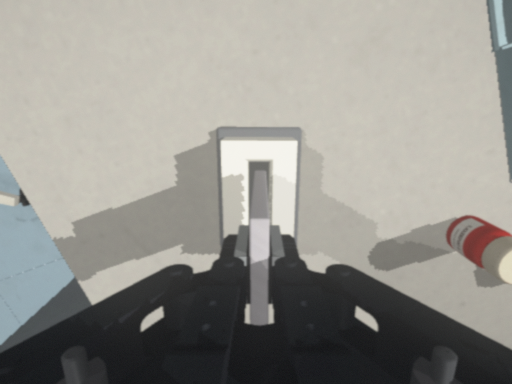

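The plate is centred over the slot (slot end at (260,160), plate at (260,172)). After a correction of about 1 mm I'll lower and release.

To row units: 0.0445 m is 0.0742, -0.0013 m is -0.0022.

Emit:
{"api": "move_tool", "payload": {"steps": [{"xyz":[-0.0022, -0.0013, 0.0167]}, {"xyz":[-0.0022, -0.0013, 0.0367]}, {"xyz":[-0.0022, -0.0013, 0.0567]}, {"xyz":[-0.0022, -0.0013, 0.07]}, {"xyz":[-0.0022, -0.0013, 0.0742]}, {"xyz":[-0.0022, -0.0013, 0.0742]}]}}

```text
time: 8.72
eef_pos: [0.501, 0.291, 0.0907]
eef_rot: [-2.581, -1.791, 0.0]
wrist_force: [0.1, -0.3, -0.9]
gripper_width: 0.0071
grip_force: 59.8
```

Emit:
{"api": "move_tool", "payload": {"steps": [{}, {}, {}], "aperture": 0.04}}

```text
time: 9.1
eef_pos: [0.5011, 0.291, 0.0908]
eef_rot: [-2.581, -1.79, -0.0]
wrist_force: [-0.1, 0.5, -0.4]
gripper_width: 0.0402
grip_force: 0.0
```

To row units: -0.16 m is -0.2667, -0.13 m is -0.2167.

Emit:
{"api": "move_tool", "payload": {"steps": [{"xyz":[0, 0, -0.05]}, {"xyz":[0, 0, -0.1333]}, {"xyz":[0, 0, -0.2167]}, {"xyz":[0, 0, -0.2667]}, {"xyz":[0, 0, -0.2667]}]}}

```text
time: 9.72
eef_pos: [0.502, 0.2917, 0.2535]
eef_rot: [2.581, 1.79, 0.008]
wrist_force: [-0.3, 0.2, 0.4]
gripper_width: 0.0401
grip_force: 0.0
```

Run:
```python
from h import *
c=cap('wrist');P=cloud(c);m=(P[...,2]>.06)&(P[...,2]<.12)&(np.hypot(P[...,0]-.502,P[...,1]-.292)<.06)
q=P[m];print(q.max(0),cv2.minAreaRect((q[q[:,2]>.097][:,:2]*1000).astype(np.float32)),(q[:,2]>.097).sum(),np.percentile(q[:,2],95))
rel([.511,-.042,.18],np.radians(-100))
```

```text
[0.51134908 0.31864029 0.10447077] ((498.3751220703125, 291.54791259765625), (55.820777893066406, 6.850130081176758), 69.14488220214844) 461 0.10345517906923299
yaw -100 shift [-0.3086  0.1256  0.0714] rv [ 0.    -0.002  1.387] z pos [0.5014 0.291  0.2516] q7 -1.19
yaw 80 shift [-0.3086  0.1256  0.0714] rv [ 0.002  0.    -1.754] z pos [0.5014 0.291  0.2516] q7 -1.19
```

The plate stands in the stand with its top at 0.1035, so its lower edge is at about 8 mm. Next, the knob.

To row units: -0.3086 m is -0.5143, -0.28 m is -0.4667, 1.387 rad is 0.883.

Emit:
{"api": "move_tool", "payload": {"steps": [{"xyz":[-0.0667, 0.0267, 0], "turn_vec":[0, 0, 0.1082]}, {"xyz":[-0.1333, 0.0533, 0], "turn_vec":[0, 0, 0.2165]}, {"xyz":[-0.2, 0.0817, 0], "turn_vec":[0, 0, 0.3247]}, {"xyz":[-0.2667, 0.1083, 0], "turn_vec":[0, 0, 0.4329]}, {"xyz":[-0.3333, 0.135, 0], "turn_vec":[0, 0, 0.5411]}, {"xyz":[-0.4, 0.1633, 0], "turn_vec":[0, 0, 0.6494]}, {"xyz":[-0.4667, 0.19, 0], "turn_vec":[0, 0, 0.7576]}, {"xyz":[-0.5143, 0.2093, 0.0333], "turn_vec":[0, 0, 0.8531]}, {"xyz":[-0.5143, 0.2093, 0.0833], "turn_vec":[0, 0, 0.883]}, {"xyz":[-0.5143, 0.2093, 0.119], "turn_vec":[0, 0, 0.883]}], "aperture": 0.06}}

```text
time: 11.02
eef_pos: [0.5091, -0.0428, 0.1768]
eef_rot: [3.129, -0.276, -0.005]
wrist_force: [0.3, -0.3, 0.8]
gripper_width: 0.0599
grip_force: 0.0
```

Emit:
{"api": "move_tool", "payload": {"steps": [{}, {}]}}

```text
time: 11.28
eef_pos: [0.5105, -0.0421, 0.1794]
eef_rot: [3.13, -0.273, -0.001]
wrist_force: [-0.6, -0.6, 1.0]
gripper_width: 0.0603
grip_force: 0.0
```

Run:
```python
from h import *
c=cap('wrist');save(c,'w5.png');P=cloud(c);s=probe_bus.get_state();A=R.from_rotvec(s['eef_rot']);print(s['eef_pos'],s['q'][6])
T=A.inv().apply((P-s['eef_pos']).reshape(-1,3)).reshape(P.shape)
m=(P[...,2]>.106)&(P[...,2]<.12)&(abs(T[...,0])<.04)&(abs(T[...,1])<.025)
print(m.sum(),cv2.minAreaRect((T[m][:,:2]*1000).astype(np.float32)),cv2.minEnclosingCircle((P[m][:,:2]*1000).astype(np.float32)),P[m][:,2].mean())
v,u=np.mgrid[:384,:512]
m=(P[...,2]>.0705)&(P[...,2]<.08)&(np.hypot(P[...,0]-.601,P[...,1]+.09)<.03);print('spindle',m.sum(),cv2.minEnclosingCircle((P[m][:,:2]*1000).astype(np.float32)),T[m].mean(0))
```

```text
[ 0.51088023 -0.0420836   0.1799039 ] -1.8517183457424113
645 ((-0.22946643829345703, -0.21108055114746094), (18.717891693115234, 19.229686737060547), 12.687524795532227) ((510.5654602050781, -41.70277404785156), 9.800230979919434) 0.11185453913687037
spindle 1078 ((602.7838745117188, -91.30892181396484), 12.981148719787598) [0.0988364  0.03225056 0.10664236]
```

View pics/w5.png

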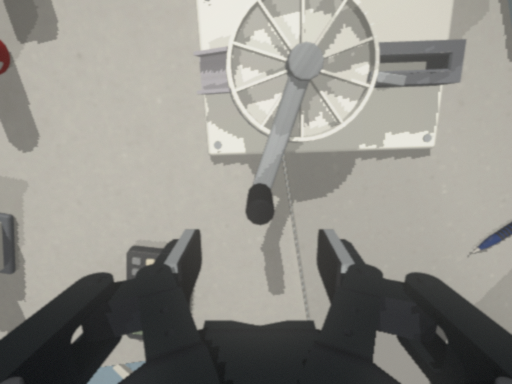

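The knob (260,203) is centred between the open fingers, the slot is empty and the lever is at rest. The knob-to-axis distance measures 104.7 mm, which agrees with the 105 mm given. I'll descend and grip.

To row units: 0.079 m is 0.1317, 0.06 m is 0.1.

Emit:
{"api": "move_tool", "payload": {"steps": [{"xyz":[0, 0, 0.05]}, {"xyz":[0, 0, 0.1]}, {"xyz":[0, 0, 0.1317]}, {"xyz":[0, 0, 0.1317]}, {"xyz":[0, 0, 0.1317]}]}}

```text
time: 11.95
eef_pos: [0.5113, -0.0421, 0.1015]
eef_rot: [-3.13, 0.273, -0.003]
wrist_force: [0.4, 0.2, 0.6]
gripper_width: 0.06
grip_force: 0.0
```

Emit:
{"api": "move_tool", "payload": {"steps": [{}, {}, {}, {}, {}], "aperture": 0, "clamp_n": 70}}

```text
time: 12.58
eef_pos: [0.5109, -0.0425, 0.1012]
eef_rot: [3.129, -0.274, 0.002]
wrist_force: [-2.0, -0.2, 6.2]
gripper_width: 0.0185
grip_force: 68.1
```

Run:
```python
from h import *
s=probe_bus.get_state();A=R.from_rotvec(s['eef_rot'])
O=np.array([.6028,-.0913]);K=np.array(s['eef_pos'])[:2];d=K-O;print(np.hypot(*d),np.degrees(np.arctan2(d[1],d[0])))
d=np.array([.5106,-.0417])-O
for a in(.1,.2,.3,.4,.5,.56,.63):
    w=R.from_rotvec([0,0,a]).apply([*d,0])-[*d,0];print(a,A.inv().apply(w).round(4))
```

```text
0.1041033330190665 152.03719914300825
0.1 [-0.0028  0.0101  0.    ]
0.2 [-0.0045  0.0204  0.    ]
0.3 [-0.0053  0.0308  0.    ]
0.4 [-0.0049  0.0413  0.    ]
0.5 [-0.0036  0.0517  0.    ]
0.56 [-0.0023  0.0578  0.    ]
0.63 [-0.0003  0.0649  0.    ]
```

To row units: 0.0517 m is 0.0862, 0.0465 m is 0.0775.

Emit:
{"api": "move_tool", "payload": {"steps": [{"xyz":[-0.0025, 0.0083, 0]}, {"xyz":[-0.0047, 0.0168, 0]}, {"xyz":[-0.0062, 0.025, 0]}, {"xyz":[-0.0075, 0.034, 0]}, {"xyz":[-0.0083, 0.0427, 0]}, {"xyz":[-0.0088, 0.0513, 0]}, {"xyz":[-0.0087, 0.06, 0]}, {"xyz":[-0.0082, 0.0688, 0]}, {"xyz":[-0.0072, 0.0775, 0]}, {"xyz":[-0.006, 0.0862, 0]}]}}

```text
time: 13.82
eef_pos: [0.4985, -0.0894, 0.1012]
eef_rot: [-3.127, 0.269, -0.001]
wrist_force: [-1.6, 10.8, 8.2]
gripper_width: 0.0185
grip_force: 68.8
```

Create lev.py:
```python
from h import *
s=probe_bus.get_state();O=np.array([.6028,-.0913]);d=np.array(s['eef_pos'])[:2]-O
print('tcp lever est',np.arctan2(d[1],d[0])%(2*np.pi)-np.radians(151.9),np.hypot(*d),s['wrist_force'].round(1),s['grip_force'],s['gripper_width'])
c=cap('wrist');save(c,'lev.png');P=cloud(c);q=P[...,:2]-O;rr=np.hypot(q[...,0],q[...,1]);a=np.arctan2(q[...,1],q[...,0])%(2*np.pi)
m=(c['depth']>0)&(P[...,2]>.062)&(P[...,2]<.072)&(rr>.025)&(rr<.085)&(a>2.4)&(a<3.9)
print('arm',m.sum(),np.median(a[m])-np.radians(151.9),np.percentile(a[m],[5,95])-np.radians(151.9))
```

```bash
python3 lev.py
```

```text
tcp lever est 0.4719895275163819 0.1043248041345014 [-1.6 10.8  8.2] 68.79590034484863 0.018521741248406092
arm 3593 0.4650958223779216 [0.29948772 0.63436756]
```

Emit:
{"api": "move_tool", "payload": {"steps": [{"xyz":[0.001, 0.005, 0]}, {"xyz":[0.0022, 0.0102, 0]}, {"xyz":[0.0035, 0.0158, 0]}, {"xyz":[0.0052, 0.0208, 0]}, {"xyz":[0.0055, 0.022, 0]}, {"xyz":[0.0055, 0.022, 0]}, {"xyz":[0.0055, 0.022, 0]}]}}

```text
time: 14.75
eef_pos: [0.4993, -0.1051, 0.1012]
eef_rot: [-3.129, 0.272, -0.001]
wrist_force: [-1.7, 4.0, 8.0]
gripper_width: 0.0183
grip_force: 68.7
```

```bash
python3 lev.py
```

```text
tcp lever est 0.6224848565999568 0.10443858913523894 [-1.7  4.   8. ] 68.69641184806824 0.01832129376108275
arm 3585 0.6227675183995678 [0.45689158 0.79329927]
```

The lever is at about 0.622 rad and the force has fallen to 4 N, which matches the third notch. I'll check that it holds and that the plate still stands.

Emit:
{"api": "move_tool", "payload": {"steps": [{}, {}, {}, {}]}}

```text
time: 15.3
eef_pos: [0.4993, -0.105, 0.1012]
eef_rot: [-3.129, 0.272, -0.001]
wrist_force: [-1.9, 3.3, 7.7]
gripper_width: 0.019
grip_force: 68.7
```

```bash
python3 lev.py
```

Run:
```python
from h import *
for n in('scene','side'):
    P=cloud(cap(n));m=(P[...,2]>.06)&(P[...,2]<.12)&(np.hypot(P[...,0]-.501,P[...,1]-.291)<.06);q=P[m];print(n,m.sum(),np.median(q,0),q[:,2].max())
```

```text
tcp lever est 0.6223634425359572 0.10445494288770771 [-1.9  3.3  7.7] 68.69656562805176 0.018962701991461297
arm 3577 0.6232205041198773 [0.4597678  0.79257264]
scene 354 [0.49876562 0.29071268 0.08459804] 0.1055336027050705
side 358 [0.49939553 0.29529468 0.08379844] 0.10269497339234057
```

```bash
python3 -c "
from bench import r, probe_bus, capture
print(r.job_done())"
```

```text
the job is handed in; nothing more can be done
None
```

I handed the job in at about 15 s with the plate standing in the parking stand and the knob still held at the third click (lever about 0.62 rad); no verdict was printed.

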